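# Free a fuse carrier from its interlocked test socket

### The job

Take the fuse carrier out of the test socket. Its interlock lets go only while the domed palm button is kept down, so first stand the larger brass weight upright, balanced on the dome, and leave it there; then pinch the carrier's two side catches fully together and lift it straight out. Finish holding the carrier upright by its pinched catches, with its underside at least 10 cm above the bench and nothing else touching it, the weight still balanced on the button; do not disturb the other things on the bench.

Things in the scene. Friction and masses are not known exactly. Their poses are not given: they have to be found in the camera images.
- station: fixed test station: aluminium base plate 178 x 84 x 6 mm; origin at the centre of its underside on the bench, x along its length, z up. The socket is centred at x = +45 mm, the palm button at x = -45 mm (round housing 80 mm diameter, top 30 mm above the bench). Place and yaw (up to 0.7 rad) vary
- socket (a point): centre of the socket's mouth, 34 mm above the bench; the socket measures 50 mm along the station's x and 70 mm along its y outside. Lips along its +y and -y sides hold the carrier's hooks down
- bolt (a joint): travel of the flat steel bolt that runs from the button housing into a notch in the carrier and blocks it, m: 0 locked, 0.007 drawn out; the button draws it, 1 mm per mm; clear of the carrier from about 6 mm
- release_button (a joint): travel of the palm button, m: 0 up, 0.007 fully down; sprung, needs 0.25 N to start and 0.65 N to stay fully down
- dome_top (a point): topmost point of the button's smooth dome (64 mm diameter, radius of curvature 40 mm); 46 mm above the bench when up, 39 mm when fully down; moves with the button
- large_weight: the larger brass knob weight, 28 mm diameter body 19 mm high with a 16 mm knob on it, 27 mm high in all (about 100 g, heavy enough to keep the button down), standing on the bench on its flat foot. Origin: centre of its underside, z up. It and the small weight may swap places
- cassette: the fuse carrier: loose white block, 36 mm along x, 58 mm high, about 145 g, with a grey ribbed finger tab (catch) on its +y and its -y side. Sits in the socket, underside 6 mm above the bench. Origin: centre of its underside, z up, axes parallel to the station's when seated. Seated play 1.5 mm in x and height, 2 mm in y
- cassette_grip (a point): point on the carrier midway between the two finger tabs, 47 mm above its underside. Each tab is a plate 22 mm wide along x that spans 32 to 58 mm above the underside; outer faces 54 mm apart (along y) at rest, 40 mm when both are pinched home
- catch_left (a joint): travel of the catch on the carrier's +y side, m: 0 out (hooked), 0.007 pushed home; spring 1.5 N at the start, 4.5 N at home. Its hook below the tab catches under the socket lip until pushed in about 5 mm
- catch_right (a joint): the same for the catch on the carrier's -y side
- small_weight: the smaller brass knob weight, 23 mm diameter, 22 mm high (50 g), standing; a bystander, too light for the button. Origin: centre of its underside
- fine_spool: small wire spool standing on its flange, 36 mm diameter, 30 mm high; bystander. Origin: centre of its underside
- oil_bottle: small bottle, 28 mm diameter, 60 mm high, standing; bystander. Origin: centre of its underside
- tape_roll: roll of masking tape lying flat, 72 mm diameter, 18 mm high; bystander. Origin: centre of its underside
Things that resemble listed ones, but are neither listed nor needed, are in the scene too. Leave any pink or purple look-alike of the large_weight alone. Of the things shaped like the cassette, the white one is meant.

How it is judged:
On the way, in this order (a step that is already met when the one before it is completed fails the run):
1. the larger weight stands by itself, balanced on the dome, and keeps the button down (value of joint release_button above 0.006 m and horizontal distance between large_weight and dome_top below 0.012 m and angle between large_weight's own z axis and vertical below 0.35 rad and contact force between large_weight and release_button above 0.3 N and contact force between large_weight and the fingers below 0.05 N and linear speed of large_weight below 0.03 m/s), for 0.3 s.
2. both catches are pinched in by the fingers while the carrier is still seated (value of joint each of catch_left, catch_right above 0.005 m and contact force between cassette and the fingers above 1 N and height (world z) of cassette below 0.015 m and value of joint release_button above 0.006 m), for 0.1 s.
3. the carrier is lifted out of the socket by its pinched catches (height (world z) of cassette above 0.09 m and contact force between cassette and the fingers above 1 N and value of joint each of catch_left, catch_right above 0.005 m and contact force between cassette and station below 0.05 N and angle between cassette's own z axis and vertical below 0.4 rad), for 0.2 s.
At the end, for the whole second after the job is handed in: fingers hold the carrier still by both catches (each in > 5 mm, force > 1 N), underside > 90 mm up, tilt < 0.4 rad, off the station; the larger weight stands still and untouched on the dome (within 12 mm of its top, tilt < 0.35 rad), button down > 6 mm (all of step 1 and all of step 3 and linear speed of cassette below 0.03 m/s); the arm keeps its last pose, push and grip.
It fails at once if the small weight is shifted by more than 30 mm (distance of small_weight from where it was at the start of the episode above 0.03 m).
It fails at once if the fine spool is shifted by more than 30 mm (distance of fine_spool from where it was at the start of the episode above 0.03 m).
It fails at once if the oil bottle is shifted by more than 30 mm (distance of oil_bottle from where it was at the start of the episode above 0.03 m).
It fails at once if the tape roll is shifted by more than 30 mm (distance of tape_roll from where it was at the start of the episode above 0.03 m).
It also fails if it takes over 58 s, if anything falls off the work surface, if the arm or the gripper's body presses on something with over 40 N, if the wrist force passes 120 N, or if a joint passes its speed limit or range.

### The arm

A 6-joint arm with a two-finger parallel gripper is mounted at the origin on a cart in front of the work surface, level with it; the furniture and walls round the work are solid. World frame = base frame: x ahead of the robot, y to its left, z up, the work surface at z = 0. Lengths are in m, angles in rad, forces in N, time in s.
With the tool pointing down it reaches from about 0.3 to 0.775 m from the base axis. Payload 14.6 kg.
Tool frame: the origin (TCP) lies at the very end of the fingers, on their centre line; the grasp point (between the pads) lies 19 mm behind it; z points along the fingers, y is the line along which they close (so a half turn about z gives the same grasp; the last joint's range is limited). The gripper opens to 94 mm and grips with 3 to 60 N. Pads are 16 mm wide; open, the fingers measure 119 mm over their backs; the gripper's body (75 mm by 177 mm) begins 78 mm behind the grasp point.
Start: joints at [1.212, 0.3, 1.521, -0, 1.321, -0.067], TCP at [0.158, 0.527, 0.205] pointing down, gripper open.
Joint ranges: [-3.03, 3.03], [-0.79, 2.21], [0.23, 2.52], [-1.04, 4.18], [0, 3.07], [-2.55, 2.55]. Speed limits (rad/s): [2.22, 2.22, 2.57, 3.14, 3.14, 3.14].

### API

Orientations are given as [roll, pitch, yaw] about the fixed x, y, z axes, in that order (R = Rz(yaw) Ry(pitch) Rx(roll)).
In Python, from station import ctrl, cams gives the robot as it stands. The module is installed in compiled form; this text tells all that it offers.
- The arm moves only by the tool arm_command, never from a script. Its argument "plan" is a list that holds one entry, the list of rows, each a list of 7 numbers: the shift along the tool's x, y, z in parts of the range, where 1.0 means 1 m, then the turn, a rotation vector about the tool's x, y, z in parts of the range, where 1.0 means pi rad, then the closure, from -1 (fully open) to 1 (shut). A call has 1 to 12 rows; each row is the pose to reach, as a shift and turn from the pose commanded when the call began, along the tool's axes at that moment; what a row does not reach only later rows make up. A row lasts 1/10 s, in which the tool goes at most 50 mm and 8.59 degrees, less where a joint would pass 70% of its speed; a pose out of reach is approached as far as the arm can. A call with a gripper value outside its range is refused whole. The fingers move at their own pace and stop on an object; "squeeze" is the grip in N (left out, the last holds). Time passes only in rows, so rows that repeat a pose let the fingers close. It gives the time, the measured TCP pose, the force, the opening and the grip force at its end, in the units of the state.
- ctrl.get_obs(): the state, without advancing time (a new reading comes with each control period).
- cams.camera(name): name is "scene" or "top" or "wrist"; returns (picture, depth): 400x640x3 uint8, blue, green, red; 400x640 float32, m along the optical axis (not along the pixel's ray), 0 where there is no reading.
- cams.camera_info(name): a dict with "fx", "fy", "cx", "cy" (pixels), "world_to_cam" (4x4, takes a point from world to camera coordinates). Camera axes: x right, y down, z forward; pixel columns grow to the right and rows downward; lengths in m; the calibration is good to about 2 mm. A picture is of the moment at which its call begins: read the wrist's pose just before it. camera_info takes no time and is no camera call; for the wrist camera it gives the pose at the moment of the call.
- ctrl.hand_in(): hands the job in; it is judged then, once.
The state is a dict: "time_s": time; "qpos": joint angles; "joint_vel": joint speeds; "tau": joint torques, N m; "ee_pos": TCP position; "eef_rot": TCP orientation; "force": force on the tool from outside, world axes, zero at the start; "moment": the same for the moment, N m; "grip_width": finger opening in m; "grip_force": force on a finger pad.
Only numpy, scipy, OpenCV 4.12 (cv2) and the standard library are available. Lean on these libraries where they do the work, as an engineer would, in place of code of your own. Each camera call takes 0.05 s, during which the arm holds its last target. There are 200 camera calls.

## Working session

There is one attempt and no reset: what is moved stays moved. The work goes in short steps, Python scripts to look and compute and a tool call to move; the robot and the scene stay as the last step left them, time stands still between calls to the robot, and variables do not carry over. Pictures are saved under pics/ and viewed, at most 10 in all, crops included, and the job is handed in when it is done.

Besides the shell and the picture viewer there is one more tool, called after ">>>" as name(argument=value, ...) on one line, values as JSON. arm_command: Moves the arm, as the interface text tells. Its arguments: {"type":"object","properties":{"plan":{"type":"array"},"squeeze":{"type":"number"}},"required":["plan"]}

```bash
mkdir -p pics
cat > h.py <<'E'
import numpy as np, cv2
from station import ctrl, cams
def grab(n):
    info=cams.camera_info(n); im,d=cams.camera(n); return im,d,info
def world(u,v,d,i):
    p=np.stack([(u-i['cx'])/i['fx']*d,(v-i['cy'])/i['fy']*d,d,np.ones_like(d)],-1)
    return (p@np.linalg.inv(i['world_to_cam']).T)[...,:3]
def cloud(d,i):
    v,u=np.mgrid[0:d.shape[0],0:d.shape[1]].astype(float); return world(u,v,d.astype(float),i)
def ray(u,v,z,i):
    T=np.linalg.inv(i['world_to_cam']); r=T[:3,:3]@[(u-i['cx'])/i['fx'],(v-i['cy'])/i['fy'],1]
    o=T[:3,3]; return o+r*(z-o[2])/r[2]
def pix(p,i):
    c=i['world_to_cam']@np.append(p,1); return c[0]/c[2]*i['fx']+i['cx'],c[1]/c[2]*i['fy']+i['cy']
E
python3 - <<'E'
from h import *
print(ctrl.get_obs())
for n in('top','scene'):
    im,d,i=grab(n); cv2.imwrite(f'pics/{n}0.png',im); np.save(f'pics/{n}0.npy',d)
    T=np.linalg.inv(i['world_to_cam']); print(n,i['fx'],T.round(3).tolist())
E
```

```text
{'time_s': 0.0, 'qpos': array([ 1.21238705e+00,  3.00470103e-01,  1.52161116e+00,  7.49261966e-06,
        1.32072350e+00, -6.65920867e-02]), 'joint_vel': array([ 8.70023074e-04, -2.49145643e-03, -2.00363027e-04,  1.26320280e-03,
        5.80377381e-05,  4.33476849e-04]), 'tau': array([ 8.42059144e-04, -5.31795073e+01, -3.52744532e+01,  7.08994735e-02,
        2.43010547e-02, -7.59577097e-05]), 'ee_pos': array([0.15812879, 0.52648375, 0.20487417]), 'eef_rot': array([-3.14038371e+00, -8.78984312e-05,  2.84977355e+00]), 'force': array([ 0.50356484, -0.06101977, -0.60010265]), 'moment': array([ 0.01984908, -0.05401595, -0.00756846]), 'grip_force': 0.0, 'grip_width': 0.0937889999246765}
top 423.73724129682915 [[0.003, -0.981, 0.192, 0.437], [-1.0, -0.006, -0.012, -0.134], [0.013, -0.192, -0.981, 0.914], [0.0, 0.0, 0.0, 1.0]]
scene 407.90363935224633 [[0.68, -0.393, 0.619, -0.015], [-0.733, -0.374, 0.568, -0.706], [0.008, -0.84, -0.542, 0.618], [0.0, 0.0, 0.0, 1.0]]
```

View pics/top0.png

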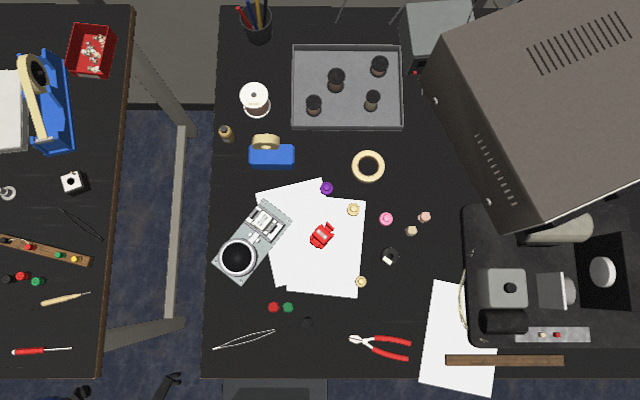

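View pics/scene0.png

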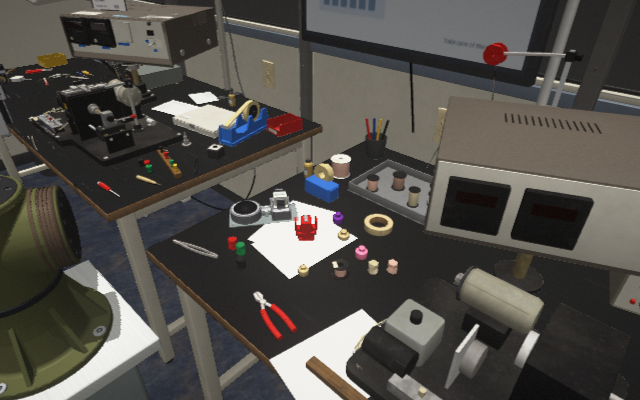

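The top view shows the station at about (250,240), with the dome at (238,258) and the carrier at (265,220). Two brass knobs stand at (353,209) and (361,282), with pink and purple decoys nearby and a red carrier decoy at (321,235).

Run:
```python
from h import *
im=cv2.imread('pics/top0.png'); d=np.load('pics/top0.npy'); i=cams.camera_info('top'); P=cloud(d,i)
hsv=cv2.cvtColor(im,cv2.COLOR_BGR2HSV)
for (u,v) in [(353,209),(361,282),(411,231),(425,217),(386,218),(390,256)]:
    w=P[v-14:v+15,u-14:u+15]; m=(w[...,2]>.006)&(w[...,2]<.08)
    m=m.astype(np.uint8); n,l,s,c=cv2.connectedComponentsWithStats(m)
    k=1+np.argmax(s[1:,4]); q=w[l==k]; print((u,v),im[v,u],'n',len(q),'size',np.ptp(q,0).round(4),'mid',((q.max(0)+q.min(0))/2).round(4),'zmax',q[:,2].max().round(4))
c=np.hstack([cv2.resize(im[190:300,195:305],(440,440),interpolation=cv2.INTER_CUBIC),cv2.resize(im[190:300,335:425],(360,440),interpolation=cv2.INTER_CUBIC)])
cv2.imwrite('pics/c1.png',c)
for z0,z1 in((.036,.05),(.05,.056),(.058,.07)):
    w=(P[...,2]>z0)&(P[...,2]<z1); w[:190]=0;w[300:]=0;w[:,:195]=0;w[:,305:]=0
    n,l,s,cc=cv2.connectedComponentsWithStats(w.astype(np.uint8))
    for k in range(1,n):
        if s[k,4]>8: q=P[l==k]; print(z0,s[k],q.mean(0).round(4),q.max(0).round(4))
```

```text
(353, 209) [192 239 248] n 417 size [0.0537 0.0572 0.0261] mid [ 0.6031 -0.2168  0.0191] zmax 0.0321
(361, 282) [199 244 250] n 98 size [0.0207 0.0227 0.0174] mid [ 0.453  -0.2326  0.017 ] zmax 0.0257
(411, 231) [173 204 219] n 100 size [0.0192 0.0208 0.0269] mid [ 0.559  -0.3413  0.0195] zmax 0.033
(425, 217) [176 192 227] n 106 size [0.0217 0.0204 0.0259] mid [ 0.5906 -0.3708  0.019 ] zmax 0.032
(386, 218) [222 191 245] n 141 size [0.0273 0.0272 0.0225] mid [ 0.5861 -0.2889  0.018 ] zmax 0.0293
(390, 256) [43 44 45] n 221 size [0.0353 0.0364 0.028 ] mid [ 0.5053 -0.294   0.0202] zmax 0.0342
0.036 [253 211   7   9  27] [ 0.5867 -0.0137  0.0433] [ 0.5947 -0.0072  0.0499]
0.036 [263 218  13  16  41] [ 0.5654 -0.0415  0.0409] [ 0.5814 -0.029   0.049 ]
0.036 [270 225   8   9  11] [ 0.5572 -0.0511  0.0426] [ 0.5671 -0.0434  0.0496]
0.036 [223 243  28  28 513] [0.5012 0.0241 0.0413] [0.5291 0.052  0.0485]
0.058 [249 208   9  10  33] [ 0.5882 -0.0105  0.0631] [ 0.5978 -0.0018  0.066 ]
0.058 [253 210  20  21 212] [ 0.5731 -0.0301  0.0645] [ 0.5932 -0.0105  0.0697]
0.058 [268 223   9   9  31] [ 0.5588 -0.0493  0.0629] [ 0.567  -0.0411  0.067 ]
```

View pics/c1.png

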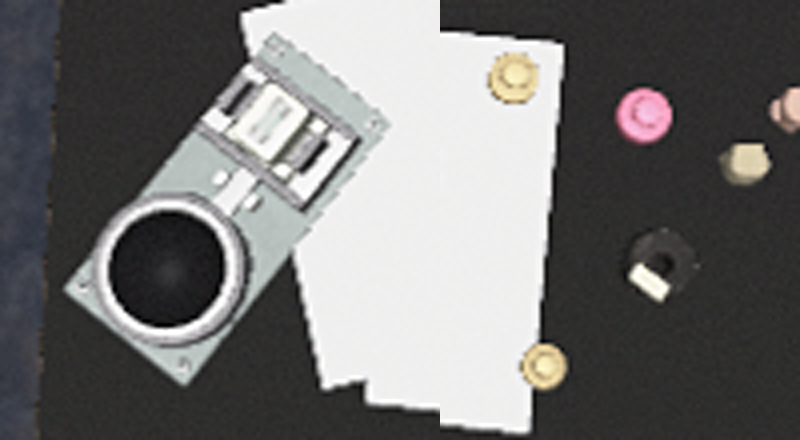

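The crop shows the large brass knob at the upper right of the paper (top image 353,209) and the smaller one at (361,282). The white carrier sits between the lips, and the black dome is at (238,257). Next I'll refine these positions from both views.

```bash
cat >> h.py <<'E'
def blob(m,u,v,r):
    w=np.zeros_like(m,np.uint8); w[v-r:v+r,u-r:u+r]=m[v-r:v+r,u-r:u+r]
    n,l,s,c=cv2.connectedComponentsWithStats(w); k=1+np.argmax(s[1:,4]); return l==k
def brass(im):
    h=cv2.cvtColor(im,cv2.COLOR_BGR2HSV); return ((h[...,0]>10)&(h[...,0]<32)&(h[...,1]>45)&(h[...,2]>60)).astype(np.uint8)
def rel(target,yaw):  # shift in tool axes (mm) and turn about tool z
    from scipy.spatial.transform import Rotation as R
    o=ctrl.get_obs(); r=R.from_euler('xyz',o['eef_rot']); g=R.from_euler('xyz',[np.pi,0,yaw])
    return (r.inv().apply(np.array(target)-o['ee_pos'])*1000).round(1),(r.inv()*g).as_rotvec().round(3)
E
python3 - <<'E'
from h import *
for n,lst in(('top',[(353,209),(361,282)]),('scene',[(343,234),(304,270)])):
    im=cv2.imread(f'pics/{n}0.png'); i=cams.camera_info(n)
    for u,v in lst:
        b=blob(brass(im),u,v,16); ys,xs=np.nonzero(b); x0,x1,y0,y1=xs.min(),xs.max(),ys.min(),ys.max()
        c=((x0+x1)/2,(y0+y1)/2)
        print(n,(u,v),b.sum(),(x0,x1,y0,y1),ray(*c,.012,i).round(4), 'width',np.linalg.norm(ray(x1+.5,c[1],.012,i)-ray(x0-.5,c[1],.012,i)).round(4))
# dome in both views: dark dome circle rim z~.0?
im=cv2.imread('pics/top0.png'); i=cams.camera_info('top'); P=cloud(np.load('pics/top0.npy'),i)
g=im.max(2)<60; b=blob(g.astype(np.uint8),238,257,20); ys,xs=np.nonzero(b); (c,r)=cv2.minEnclosingCircle(np.c_[xs,ys].astype(np.float32))
print('dome circle',c,r,[ray(*c,z,i).round(4).tolist() for z in (.03,.033)])
s=np.load('pics/scene0.npy'); i2=cams.camera_info('scene'); Q=cloud(s,i2)
for nm,C in(('top',P),('scene',Q)):
    near=np.hypot(C[...,0]-.501,C[...,1]-.024)<.03; q=C[near&(C[...,2]>.034)&(C[...,2]<.06)]
    A=np.c_[2*q,np.ones(len(q))]; x=np.linalg.lstsq(A,(q**2).sum(1),rcond=None)[0]; print(nm,'sphere',x[:3].round(4),np.sqrt(x[3]+x[:3]@x[:3]).round(4),len(q))
    near=np.hypot(C[...,0]-.573,C[...,1]+.030)<.045; q=C[near&(C[...,2]>.058)&(C[...,2]<.075)]
    print(nm,'carrier',[np.round(t,4) for t in cv2.minAreaRect((q[:,:2]*1000).astype(np.float32))],q.mean(0).round(4),len(q))
print(rel([.6031,-.2168,.15],2.495))
E
```

```text
top (353, 209) 124 (np.int64(347), np.int64(358), np.int64(203), np.int64(215)) [ 0.6066 -0.2174  0.012 ] width 0.026
top (361, 282) 111 (np.int64(355), np.int64(366), np.int64(276), np.int64(287)) [ 0.4519 -0.2324  0.012 ] width 0.0252
scene (343, 234) 111 (np.int64(338), np.int64(349), np.int64(228), np.int64(240)) [ 0.6111 -0.2163  0.012 ] width 0.0293
scene (304, 270) 109 (np.int64(298), np.int64(308), np.int64(264), np.int64(276)) [ 0.4519 -0.2346  0.012 ] width 0.0239
dome circle (236.44117736816406, 256.9064025878906) 14.592257499694824 [[0.5008, 0.026, 0.03], [0.5006, 0.0255, 0.033]]
top sphere [0.5016 0.025  0.0097] 0.0368 583
top carrier [array([573.3946, -29.7923]), array([54.0467, 33.662 ]), np.float64(52.1979)] [ 0.5733 -0.03    0.0643] 281
scene sphere [0.5025 0.0246 0.0109] 0.0353 206
scene carrier [array([574.5297, -29.4635]), array([55.8031, 33.6168]), np.float64(46.631)] [ 0.5733 -0.0314  0.0629] 129
(array([-640. , -583.8,   55.5]), array([-0.001,  0.   ,  0.355]))
```

The rows are not in the units I measure in: shifts go in shares of 1 m and turns go in shares of pi rad. I convert before sending: -640 mm is -0.64, -584 mm is -0.584, 0.36 rad is 0.1146.

>>> arm_command(plan=[[[-0.64,-0.584,0.03,0,0,0.1146,-0.1],[-0.64,-0.584,0.03,0,0,0.1146,-0.1],[-0.64,-0.584,0.03,0,0,0.1146,-0.1],[-0.64,-0.584,0.03,0,0,0.1146,-0.1],[-0.64,-0.584,0.03,0,0,0.1146,-0.1],[-0.64,-0.584,0.03,0,0,0.1146,-0.1],[-0.64,-0.584,0.03,0,0,0.1146,-0.1],[-0.64,-0.584,0.03,0,0,0.1146,-0.1],[-0.64,-0.584,0.03,0,0,0.1146,-0.1],[-0.64,-0.584,0.03,0,0,0.1146,-0.1],[-0.64,-0.584,0.03,0,0,0.1146,-0.1],[-0.64,-0.584,0.03,0,0,0.1146,-0.1]]])

```text
time_s: 1.3
ee_pos: [0.4667, 0.0101, 0.1846]
eef_rot: [3.142, 0.0, 2.49]
force: [1.5, 1.1, 0.1]
grip_width: 0.0519
grip_force: 0.0
```

Run:
```python
from h import *
o=ctrl.get_obs(); print(o['time_s'],o['ee_pos'],o['eef_rot'],o['grip_width'],o['qpos'].round(2)); print(rel([.6075,-.217,.16],2.49))
```

```text
1.3 [0.46674257 0.0100956  0.18456464] [3.14156308e+00 8.24410166e-07 2.48954827e+00] 0.05190488497083187 [-0.06  0.13  1.77  0.    1.23 -0.98]
(array([-249.7,  -95.1,   24.6]), array([ 0.,  0., -0.]))
```

In the tool's units: -250 mm is -0.25, -95 mm is -0.095.

>>> arm_command(plan=[[[-0.25,-0.095,0.025,0,0,0,-0.1],[-0.25,-0.095,0.025,0,0,0,-0.1],[-0.25,-0.095,0.025,0,0,0,-0.1],[-0.25,-0.095,0.025,0,0,0,-0.1],[-0.25,-0.095,0.025,0,0,0,-0.1],[-0.25,-0.095,0.025,0,0,0,-0.1],[-0.25,-0.095,0.025,0,0,0,-0.1],[-0.25,-0.095,0.025,0,0,0,-0.1]]])

```text
time_s: 2.1
ee_pos: [0.6069, -0.2146, 0.1591]
eef_rot: [-3.141, -0.001, 2.49]
force: [-0.4, 0.2, -0.2]
grip_width: 0.0519
grip_force: 0.0
```

Run:
```python
from h import *
o=ctrl.get_obs(); print(o['time_s'],o['ee_pos'],o['eef_rot'])
im,d,i=grab('wrist'); cv2.imwrite('pics/w1.png',im); np.save('pics/w1.npy',d)
print(pix([.6075,-.217,.027],i),pix(o['ee_pos'],i))
n,l,s,c=cv2.connectedComponentsWithStats(brass(im))
for k in range(1,n):
    if s[k,4]>300: print(s[k],c[k].round(1),ray(*c[k],.02,i).round(4))
```

```text
2.1 [ 0.60691335 -0.21463975  0.15907498] [-3.14138876e+00 -1.18888561e-03  2.48951997e+00]
(np.float64(319.076979402301), np.float64(193.10554609807744)) (np.float64(320.5220453636595), np.float64(239.20476722304895))
[192  54  28  28 615] [205.1  68. ] [ 0.4562 -0.2294  0.02  ]
[ 549  162   91   62 3762] [594.6 194.2] [ 0.7717 -0.0061  0.02  ]
[305 176  28  28 612] [318.3 189.2] [ 0.6051 -0.2162  0.02  ]
[179 214  29  27 429] [192.4 227.5] [ 0.56   -0.3392  0.02  ]
[ 315  244   65   49 1579] [343.2 266.7] [ 0.6848 -0.2451  0.02  ]
[186 276  28  71 984] [196.1 311.8] [ 0.6317 -0.3992  0.02  ]
[429 276  28  71 992] [445.2 311.8] [ 0.7913 -0.19    0.02  ]
[ 178  362  401   16 4374] [401.7 371.5] [ 0.8244 -0.268   0.02  ]
```

View pics/w1.png

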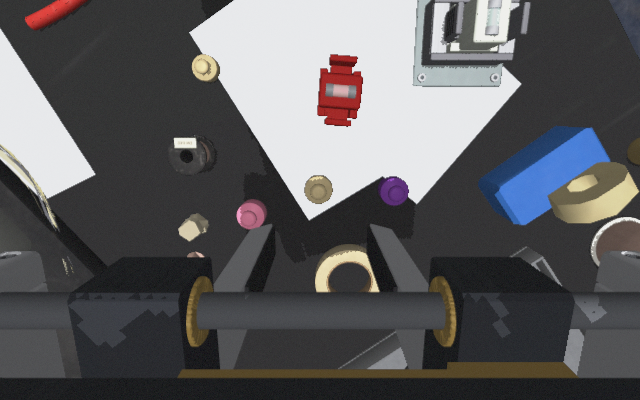

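The wrist view shows one knob at (318,189) ahead of the fingers and the other at (205,68). They look similar in size, so I'll measure diameters and heights.

Run:
```python
from h import *
im=cv2.imread('pics/w1.png'); d=np.load('pics/w1.npy'); i=cams.camera_info('wrist'); P=cloud(d,i); print(i['fx'],np.linalg.inv(i['world_to_cam']).round(3).tolist())
for u,v in((205,68),(318,189)):
    b=blob(brass(im),u,v,22); ys,xs=np.nonzero(b); q=P[b]
    zc=d[b].mean(); print((u,v),'bbox',xs.min(),xs.max(),ys.min(),ys.max(),'depth',zc,'width mm',(np.ptp(xs)+1)*zc/i['fx']*1000,(np.ptp(ys)+1)*zc/i['fx']*1000,'areaeq',2*np.sqrt(b.sum()/np.pi)*zc/i['fx']*1000,'z pct',np.percentile(q[:,2],[2,20,50,80,98]).round(4),'mid',((np.percentile(q,1,0)+np.percentile(q,99,0))/2).round(4))
    w=P[v-3:v+4,u-3:u+4]
cr=[cv2.resize(im[v-25:v+25,u-25:u+25],(390,390),interpolation=cv2.INTER_CUBIC) for u,v in((205,68),(318,189))]
cv2.imwrite('pics/c2.png',np.hstack(cr))
```

```text
335.66827982610084 [[0.606, 0.774, 0.181, 0.555], [0.795, -0.59, -0.138, -0.174], [-0.001, 0.228, -0.974, 0.339], [0.0, 0.0, 0.0, 1.0]]
(205, 68) bbox 192 219 54 81 depth 0.30371872 width mm 25.33490519204772 25.33490519204772 areaeq 25.31942678283644 z pct [0.0013 0.0127 0.0142 0.0214 0.0231] mid [ 0.4533 -0.2316  0.012 ]
(318, 189) bbox 305 332 176 203 depth 0.32446456 width mm 27.065433982168827 27.065433982168827 areaeq 26.982844728748486 z pct [0.0154 0.0164 0.0175 0.0267 0.0281] mid [ 0.6059 -0.2161  0.0217]
```

View pics/c2.png

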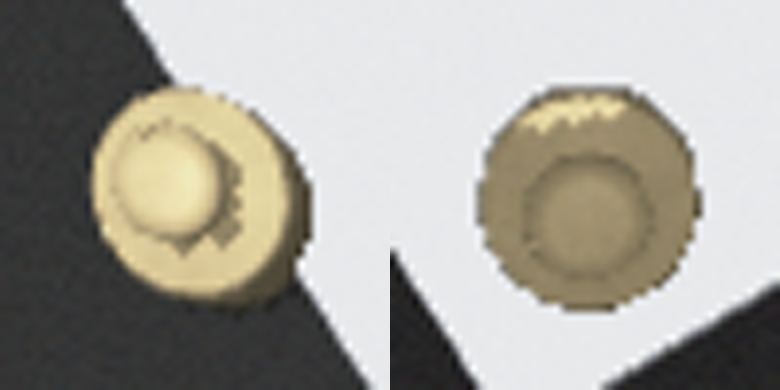

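The crop shows a smaller-topped knob on the left and a larger one on the right. Their heights are 23 and 28 mm, so the one at (318,189) is the large weight. I'll descend on it in two stages.

In the tool's units: 110 mm is 0.11, 100 mm is 0.1.

>>> arm_command(plan=[[[0,0,0.05,0,0,0,-0.1],[0,0,0.1,0,0,0,-0.1],[0,0,0.11,0,0,0,-0.1],[0,0,0.11,0,0,0,-0.1],[0,0,0.11,0,0,0,-0.1]]])

```text
time_s: 2.65
ee_pos: [0.6085, -0.215, 0.0526]
eef_rot: [3.141, 0.003, 2.49]
force: [0.3, -0.4, 0.7]
grip_width: 0.0518
grip_force: 0.0
```

Run:
```python
from h import *
print(ctrl.get_obs()['ee_pos'],rel([.6055,-.2163,.004],2.49))
im,d,i=grab('wrist'); cv2.imwrite('pics/w2.png',im)
u,v=map(int,pix([.6055,-.2163,.02],i)); print(u,v); b=blob(brass(im),u,v,45); ys,xs=np.nonzero(b)
c=(xs.min()+xs.max())/2,(ys.min()+ys.max())/2; print(xs.min(),xs.max(),ys.min(),ys.max(),ray(*c,.019,i).round(4), rel(ray(*c,.019,i)*[1,1,0]+[0,0,.004],2.49))
```

```text
[ 0.6084675  -0.21502878  0.05257895] (array([ 1.8, -2.9, 48.6]), array([0.001, 0.003, 0.   ]))
316 219
296 336 197 238 [ 0.6045 -0.2158  0.019 ] (array([ 3.1, -3. , 48.8]), array([0.001, 0.004, 0.   ]))
```

In the tool's units: 47 mm is 0.047, -2.5 mm is -0.0025.

>>> arm_command(plan=[[[0.002,-0.0025,0.025,0,0,0,-0.1],[0.002,-0.0025,0.045,0,0,0,-0.1],[0.002,-0.0025,0.047,0,0,0,-0.1],[0.002,-0.0025,0.047,0,0,0,-0.1],[0.002,-0.0025,0.047,0,0,0,1],[0.002,-0.0025,0.047,0,0,0,1],[0.002,-0.0025,0.047,0,0,0,1],[0.002,-0.0025,0.047,0,0,0,1],[0.002,-0.0025,0.047,0,0,0,1],[0.002,-0.0025,0.047,0,0,0,1]]], squeeze=8)

```text
time_s: 3.7
ee_pos: [0.6045, -0.2159, 0.0033]
eef_rot: [3.141, 0.001, 2.49]
force: [-1.4, 0.7, 6.4]
grip_width: 0.027
grip_force: 8.0
```

In the tool's units: -120 mm is -0.12, -100 mm is -0.1.

>>> arm_command(plan=[[[0,0,-0.02,0,0,0,1],[0,0,-0.06,0,0,0,1],[0,0,-0.1,0,0,0,1],[0,0,-0.12,0,0,0,1],[0,0,-0.12,0,0,0,1]]])

```text
time_s: 4.2
ee_pos: [0.6053, -0.2162, 0.1258]
eef_rot: [3.14, 0.005, 2.49]
force: [-0.9, -0.3, -1.0]
grip_width: 0.0268
grip_force: 8.0
```

Run:
```python
from h import *
o=ctrl.get_obs(); print(o['ee_pos'],o['force'],o['grip_width'],rel([.5014,.025,.12],2.49))
im,d,i=grab('scene'); P=cloud(d,i); b=brass(im)
u,v=map(int,pix(o['ee_pos']+[0,0,.01],i)); c=im[max(v-45,0):v+45,u-55:u+55]; cv2.imwrite('pics/c3.png',cv2.resize(c,None,fx=5,fy=5,interpolation=cv2.INTER_CUBIC))
```

```text
[ 0.6053138  -0.21617512  0.12580969] [-0.93717264 -0.29221599 -0.98748501] 0.02678819440207295 (array([228.9, 128.7,   4.9]), array([ 0.001,  0.005, -0.   ]))
```

View pics/c3.png

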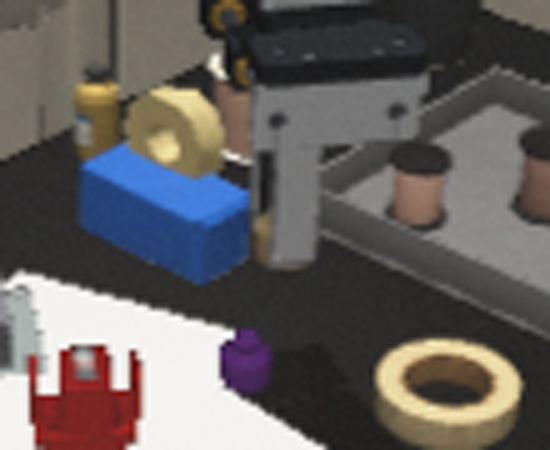

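The weight is held upright between the fingers, clear of the bench. I'll move to a waypoint and check the dome from the wrist camera.

In the tool's units: 170 mm is 0.17, 150 mm is 0.15.

>>> arm_command(plan=[[[0.04,0.02,0,0,0,0,1],[0.08,0.045,0,0,0,0,1],[0.12,0.07,0,0,0,0,1],[0.15,0.09,0,0,0,0,1],[0.165,0.105,0,0,0,0,1],[0.17,0.11,0,0,0,0,1],[0.17,0.11,0,0,0,0,1],[0.17,0.11,0,0,0,0,1]]])

```text
time_s: 5.05
ee_pos: [0.5358, -0.026, 0.1219]
eef_rot: [-3.141, -0.001, 2.489]
force: [0.0, -0.3, 0.1]
grip_width: 0.0271
grip_force: 8.0
```

Run:
```python
from h import *
o=ctrl.get_obs(); print(o['ee_pos'],o['force'],o['grip_width'])
im,d,i=grab('wrist'); cv2.imwrite('pics/w3.png',im); np.save('pics/w3.npy',d); P=cloud(d,i)
C=P; near=np.hypot(C[...,0]-.501,C[...,1]-.025)<.026; q=C[near&(C[...,2]>.03)&(C[...,2]<.055)]
A=np.c_[2*q,np.ones(len(q))]; x=np.linalg.lstsq(A,(q**2).sum(1),rcond=None)[0]; print('sphere',x[:3].round(4),np.sqrt(x[3]+x[:3]@x[:3]).round(4),len(q))
m=(np.hypot(C[...,0]-.5733,C[...,1]+.030)<.045)&(C[...,2]>.059)&(C[...,2]<.07); q=C[m]
if len(q)>20: print('carrier',cv2.minAreaRect((q[:,:2]*1000).astype(np.float32)),q.mean(0).round(4),len(q))
print(pix([.5015,.025,.046],i),pix([.573,-.03,.064],i),rel([.5015,.025,.06],2.49))
```

```text
[ 0.53575235 -0.02601482  0.12193232] [ 0.03905633 -0.2784214   0.07077729] 0.027138306429734707
sphere [0.5012 0.0268 0.0082] 0.0379 3622
carrier ((580.4520263671875, -21.22806167602539), (34.3430290222168, 33.98323059082031), 45.43061065673828) [ 0.5818 -0.0165  0.0634] 215
(np.float64(347.1969473993547), np.float64(130.0961072119071)) (np.float64(346.45209554030635), np.float64(252.88273424397102)) (array([58.3, 19.8, 62.1]), array([-0.001, -0.001, -0.001]))
```

View pics/w3.png

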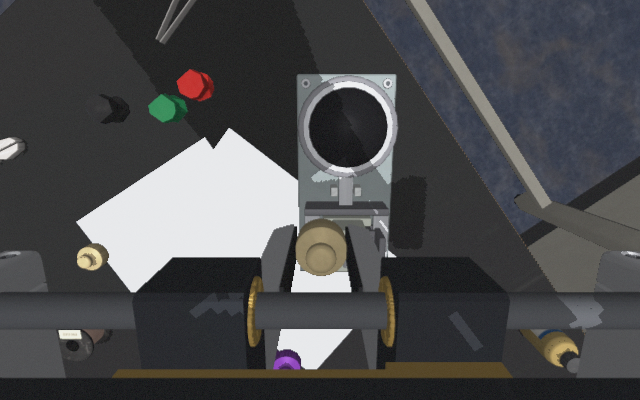

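The wrist view shows the dome at about (348,127), with the station axis vertical in the image, so the yaw is right. The weight hangs upright at (321,250). Moving over the dome.

In the tool's units: 62 mm is 0.062, 60 mm is 0.06.

>>> arm_command(plan=[[[0.03,0.01,0,0,0,0,1],[0.059,0.0205,0,0,0,0,1],[0.059,0.0205,0,0,0,0,1],[0.059,0.0205,0.02,0,0,0,1],[0.059,0.0205,0.04,0,0,0,1],[0.059,0.0205,0.06,0,0,0,1],[0.059,0.0205,0.062,0,0,0,1],[0.059,0.0205,0.062,0,0,0,1],[0.059,0.0205,0.062,0,0,0,1]]])

```text
time_s: 6.0
ee_pos: [0.502, 0.0265, 0.0616]
eef_rot: [3.141, 0.001, 2.489]
force: [0.1, 0.5, -0.8]
grip_width: 0.0267
grip_force: 8.0
```

Run:
```python
from h import *
o=ctrl.get_obs(); print(o['ee_pos'],o['force'],o['grip_width'],rel([.5012,.0262,.0435],2.49))
```

```text
[0.50199256 0.02645818 0.06161183] [ 0.08694253  0.45618656 -0.76570865] 0.02666026341141752 (array([ 0.5, -0.7, 18.1]), array([ 0.001,  0.001, -0.001]))
```

In the tool's units: 18 mm is 0.018, 17 mm is 0.017.

>>> arm_command(plan=[[[0.0005,-0.0005,0.006,0,0,0,1],[0.0005,-0.0005,0.012,0,0,0,1],[0.0005,-0.0005,0.015,0,0,0,1],[0.0005,-0.0005,0.017,0,0,0,1],[0.0005,-0.0005,0.018,0,0,0,1],[0.0005,-0.0005,0.018,0,0,0,1],[0.0005,-0.0005,0.018,0,0,0,1],[0.0005,-0.0005,0.018,0,0,0,1]]])

```text
time_s: 6.8
ee_pos: [0.5006, 0.0268, 0.0428]
eef_rot: [3.142, 0.0, 2.49]
force: [-0.4, -0.4, -0.2]
grip_width: 0.0272
grip_force: 8.0
```

>>> arm_command(plan=[[[0,0,0,0,0,0,0.41],[0,0,0,0,0,0,0.39],[0,0,0,0,0,0,0.37],[0,0,0,0,0,0,0.35],[0,0,0,0,0,0,0.3],[0,0,0,0,0,0,0.2],[0,0,0,0,0,0,0.0],[0,0,0,0,0,0,-0.1],[0,0,0,0,0,0,-0.1],[0,0,0,0,0,0,-0.1]]])

```text
time_s: 7.8
ee_pos: [0.5006, 0.0268, 0.0427]
eef_rot: [3.142, -0.0, 2.49]
force: [0.1, 0.5, -0.2]
grip_width: 0.0514
grip_force: 0.0
```

In the tool's units: -100 mm is -0.1, -80 mm is -0.08.

>>> arm_command(plan=[[[0,0,-0.01,0,0,0,-0.1],[0,0,-0.025,0,0,0,-0.1],[0,0,-0.05,0,0,0,-0.1],[0,0,-0.08,0,0,0,-0.1],[0,0,-0.1,0,0,0,-0.1],[-0.05,0,-0.1,0,0,0,-0.5],[-0.1,0,-0.1,0,0,0,-0.6],[-0.1,0,-0.1,0,0,0,-0.6],[-0.1,0,-0.1,0,0,0,-0.6]]])

```text
time_s: 8.7
ee_pos: [0.58, -0.0342, 0.1425]
eef_rot: [-3.141, -0.001, 2.489]
force: [-0.6, -0.0, 0.5]
grip_width: 0.0746
grip_force: 0.0
```

Run:
```python
from h import *
o=ctrl.get_obs(); print(o['time_s'],o['ee_pos'],o['grip_width'])
im,d,i=grab('wrist'); cv2.imwrite('pics/w4.png',im); P=cloud(d,i); u,v=map(int,pix([.5012,.0262,.055],i)); print(u,v)
b=blob(brass(im),u,v,50); q=P[b]; print(b.sum(),'z',np.percentile(q[:,2],[2,50,98]).round(4)); t=q[q[:,2]>np.percentile(q[:,2],98)-.003]; print('knob top',t.mean(0).round(4),len(t))
C=P; m=(np.hypot(C[...,0]-.5733,C[...,1]+.030)<.045)&(C[...,2]>.059)&(C[...,2]<.07); q=C[m]
if len(q)>20: print('carrier',cv2.minAreaRect((q[:,:2]*1000).astype(np.float32)),q.mean(0).round(4),len(q))
im2,d2,i2=grab('scene'); u2,v2=map(int,pix([.53,0,.05],i2)); c=im2[v2-30:v2+30,u2-45:u2+45]
cv2.imwrite('pics/c4.png',np.vstack([cv2.resize(im,(480,300)),cv2.resize(c,(480,300),interpolation=cv2.INTER_CUBIC)]))
```

```text
8.7 [ 0.57996257 -0.0342039   0.14253208] 0.07455749190862068
320 73
1189 z [0.0359 0.0558 0.0667]
knob top [0.5032 0.0242 0.0668] 359
carrier ((572.9718627929688, -27.497474670410156), (54.15312957763672, 33.463233947753906), 52.27471160888672) [ 0.5726 -0.0272  0.0642] 1743
```

View pics/c4.png

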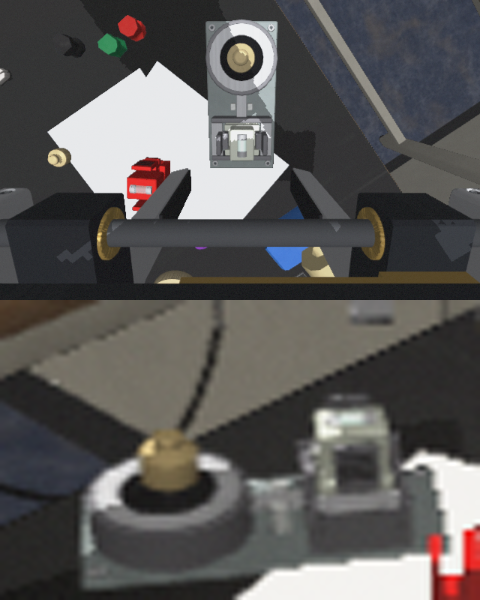

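The weight stands upright on the pressed dome, its knob top at 67 mm, and the carrier sits below and ahead of the open fingers. Next I'll line up on the carrier.

Run:
```python
from h import *
print(rel([.573,-.0278,.0395],2.49))
```

```text
(array([  8.4,   0.4, 103.5]), array([-0., -0.,  0.]))
```

In the tool's units: 90 mm is 0.09, 85 mm is 0.085.

>>> arm_command(plan=[[[0.0085,0.0005,0,0,0,0,-0.6],[0.0085,0.0005,0.03,0,0,0,-0.6],[0.0085,0.0005,0.065,0,0,0,-0.6],[0.0085,0.0005,0.085,0,0,0,-0.6],[0.0085,0.0005,0.09,0,0,0,-0.6],[0.0085,0.0005,0.09,0,0,0,-0.6],[0.0085,0.0005,0.09,0,0,0,-0.6]]])

```text
time_s: 9.5
ee_pos: [0.5741, -0.028, 0.0542]
eef_rot: [3.141, 0.002, 2.49]
force: [0.4, 0.7, 0.9]
grip_width: 0.0753
grip_force: 0.0
```

Run:
```python
from h import *
print(ctrl.get_obs()['force'],rel([.573,-.0278,.0395],2.49))
im,d,i=grab('wrist'); C=cloud(d,i); m=(np.hypot(C[...,0]-.573,C[...,1]+.028)<.045)&(C[...,2]>.059)&(C[...,2]<.07); q=C[m]
print('carrier',cv2.minAreaRect((q[:,:2]*1000).astype(np.float32)),q.mean(0).round(4),len(q))
```

```text
[0.36695044 0.71294998 0.91095754] (array([ 1. , -0.5, 14.7]), array([0.001, 0.002, 0.   ]))
carrier ((572.6682739257812, -27.865535736083984), (88.20401000976562, 33.51483917236328), 52.61359786987305) [ 0.5719 -0.0269  0.0642] 4110
```

In the tool's units: 14 mm is 0.014, 8 mm is 0.008.

>>> arm_command(plan=[[[0.001,-0.0005,0.008,0,0,0,-0.6],[0.001,-0.0005,0.014,0,0,0,-0.6],[0.001,-0.0005,0.014,0,0,0,-0.6],[0.001,-0.0005,0.014,0,0,0,0.3],[0.001,-0.0005,0.014,0,0,0,0.3],[0.001,-0.0005,0.014,0,0,0,0.3],[0.001,-0.0005,0.014,0,0,0,0.3],[0.001,-0.0005,0.014,0,0,0,0.3],[0.001,-0.0005,0.014,0,0,0,0.3],[0.001,-0.0005,0.014,0,0,0,0.3],[0.001,-0.0005,0.014,0,0,0,0.3],[0.001,-0.0005,0.014,0,0,0,0.3]]], squeeze=20)

```text
time_s: 10.75
ee_pos: [0.5728, -0.028, 0.0392]
eef_rot: [3.141, 0.001, 2.49]
force: [-0.6, 0.7, 6.3]
grip_width: 0.0384
grip_force: 20.0
```

>>> arm_command(plan=[[[0,0,0,0,0,0,0.3],[0,0,-0.002,0,0,0,0.3],[0,0,-0.005,0,0,0,0.3],[0,0,-0.008,0,0,0,0.3],[0,0,-0.012,0,0,0,0.3]]])

```text
time_s: 11.25
ee_pos: [0.5724, -0.0281, 0.0508]
eef_rot: [-3.141, -0.0, 2.49]
force: [0.7, -0.4, -1.5]
grip_width: 0.0381
grip_force: 20.0
```

In the tool's units: -120 mm is -0.12, -115 mm is -0.115.

>>> arm_command(plan=[[[0,0,-0.01,0,0,0,0.3],[0,0,-0.02,0,0,0,0.3],[0,0,-0.03,0,0,0,0.3],[0,0,-0.045,0,0,0,0.3],[0,0,-0.06,0,0,0,0.3],[0,0,-0.075,0,0,0,0.3],[0,0,-0.09,0,0,0,0.3],[0,0,-0.105,0,0,0,0.3],[0,0,-0.115,0,0,0,0.3],[0,0,-0.12,0,0,0,0.3],[0,0,-0.12,0,0,0,0.3],[0,0,-0.12,0,0,0,0.3]]])

```text
time_s: 12.45
ee_pos: [0.5723, -0.028, 0.1702]
eef_rot: [-3.141, -0.001, 2.49]
force: [-1.0, -0.6, -1.7]
grip_width: 0.0381
grip_force: 20.0
```

Run:
```python
from h import *
o=ctrl.get_obs(); print(o['time_s'],o['ee_pos'],o['force'],o['grip_width'],o['grip_force'])
im2,d2,i2=grab('scene'); u2,v2=map(int,pix([.54,0,.09],i2)); c=im2[v2-55:v2+45,u2-60:u2+60]
cv2.imwrite('pics/c5.png',cv2.resize(c,None,fx=5,fy=5,interpolation=cv2.INTER_CUBIC))
```

```text
12.45 [ 0.57229773 -0.02803393  0.17018361] [-1.01280716 -0.59016981 -1.6812216 ] 0.03809036785479895 19.98694270849228
```

View pics/c5.png

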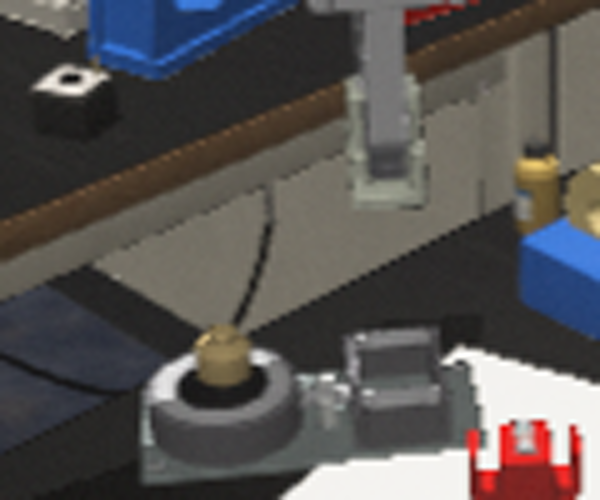

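The carrier is held upright well above the empty socket, and the weight is still balanced on the button.

```bash
python3 -c "
from station import ctrl; print(ctrl.hand_in())"
```

```text
the job is handed in; nothing more can be done
None
```

I handed the job in with the carrier held upright by its pinched catches, its underside about 137 mm above the bench, and the larger brass weight still balanced on the pressed button; no verdict was returned.

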